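Close up the screw sorting well

ROBOT

A 6-joint arm with a two-finger parallel gripper is mounted at the origin on the work surface. World frame = base frame: x ahead of the robot, y to its left, z up, the work surface at z = 0. Lengths are in m, angles in rad, forces in N, time in s.
With the tool pointing down it reaches from about 0.325 to 0.75 m from the base axis. Payload 7.6 kg.
Tool frame: the origin (TCP) lies midway between the tips of the shut fingers; the grasp point (between the pads) lies 19 mm behind it; z points along the fingers, y is the line along which they close (so a half turn about z gives the same grasp; the last joint's range is limited). The gripper opens to 85 mm and grips with 20 to 120 N. Pads are 22 mm wide; open, the fingers measure 114 mm over their backs; the gripper's body (76 mm by 85 mm) begins 54 mm behind the grasp point. The pads swing forward as they close: fully open they stand 13 mm farther back than shut.
Start: joints at [-1.318, 0.052, 1.401, -0, 1.689, -0.07], TCP at [0.167, -0.498, 0.231] pointing down, gripper open.
Joint ranges: [-2.9, 2.9], [-0.91, 2.17], [0.12, 2.37], [-1.06, 4.2], [0.26, 2.73], [-2.93, 2.93]. Speed limits (rad/s): [2.57, 2.57, 3.01, 3.14, 3.14, 3.14].

INTERFACE

Orientations are given as a 3x3 rotation matrix whose columns are the frame's x, y, z axes.
In Python, from workcell import robot gives the robot as it stands.
- The arm moves only by the tool apply_moves, never from a script. Its argument "series" is a list of rows, each a list of 2 entries, a list of its own where there are three numbers: the shift along the tool's x, y, z in m, then the turn about the tool's z in rad. A call has 1 to 20 rows; each row is the pose to reach, as a shift and turn from the pose commanded when the call began, along the tool's axes at that moment; what a row does not reach only later rows make up. A row lasts 1/12 s, in which the tool goes at most 41.7 mm and 7.16 degrees, less where a joint would pass 70% of its speed; a pose out of reach is approached as far as the arm can. A call with a gripper value outside its range is refused whole. "claw" is the closure, from 0 (fully open) to 1 (shut), set as the call begins (left out, the last holds). The fingers move at their own pace and stop on an object; "force" is the grip in N (left out, the last holds). Time passes only in rows, so rows that repeat a pose let the fingers close. It gives the time, the measured TCP pose, the force, the opening and the grip force at its end, in the units of the state.
- robot.get_obs(): the state, without advancing time (a new reading comes with each control period).
- robot.camera(name): name is "scene" or "top" or "wrist"; returns the picture (480x640x3 uint8, red, green, blue); there is no depth.
- robot.calibration(name): a dict with "intrinsics" (3x3 intrinsics, pixels), "k1" (the pictures are not rectified: a ray, as slopes to the right and down, at radius r is drawn at 1 + k1 r^2 times it, then the intrinsics apply), "R" (3x3) and "t" (3): a world point X has camera coordinates R X + t; the wrist camera has in their place "hand_eye" (4x4, takes a point from camera to tool coordinates, whose origin is the TCP and whose axes are the flange's). Camera axes: x right, y down, z forward; pixel columns grow to the right and rows downward; lengths in m; the calibration is good to about 2 mm. A picture is of the moment at which its call begins: read the wrist's pose just before it. calibration takes no time and is no camera call.
- robot.hand_in(): hands the job in; it is judged then, once.
The state is a dict: "clock": time; "qpos": joint angles; "joint_vel": joint speeds; "joint_efforts": joint torques, N m; "eef_pos": TCP position; "tcp_rot": TCP orientation; "contact_force": force on the tool from outside, world axes, zero at the start; "wrist_torque": the same for the moment, N m; "grip_width": finger opening in m; "gripper_force": force on a finger pad.
Only numpy, scipy, OpenCV 4.12 (cv2) and the standard library are available. Lean on these libraries where they do the work, as an engineer would, in place of code of your own. Each camera call takes 0.05 s, during which the arm holds its last target. There are 200 camera calls.

TASK

Pack up the screw well: lift the pry tool off the open well and lay it flat on the steel mat, with its middle well inside the mat's edges, then set the screw tray level into the well and press it down fully home. Last, lower the hinged flap gently, without slamming it, until it is fully shut over the tray. Leave the phone case, the glass panel, the bottle and the tool cup where they are.

Things in the scene. Friction and masses are not known exactly. Their poses are not given: they have to be found in the camera images.
- well: Fixed grey plastic box, open on top, 120 (x) x 100 (y) x 45 mm high, walls 6 mm, recess 108 x 88 mm and 40 mm deep (floor 5 mm thick). Origin: centre of its underside, on the work surface. The flap is hinged along its +x rim. The tray goes in with its x along the well's x; seated, its origin is 5 mm above the well's and its fin 2 mm below the rim.
- flap (a joint): Angle of the flap, a 122 x 102 x 5 mm white plastic plate with a 40 mm wide, 12 mm long tab on the middle of its free edge: 0 = shut, lying on the well's rim; 1.57 = standing upright over the hinge; up to 2.05 = leaning outwards. The stiff hinge (about 0.15 N m) lets it stay where it is left.
- flap_hinge (a point): Middle of the flap's hinge line: in the well's frame at x = +60 mm, y = 0, z = 45 mm. The hinge line runs along the well's y.
- flap_edge (a point): Point on the flap's outer face (the upper one when shut), in the middle of its free edge where the tab begins, 122 mm from the hinge. It moves with the flap.
- tray: Loose white plastic screw tray, 103 (x) x 83 (y) mm, walls 3 mm thick, 24 mm high; beneath, a foot 95 x 75 x 4 mm. Grip fin in its middle: 56 mm along x, 12 mm thick along y, top 38 mm above the underside. Floor 7 mm up; 32 mm free between fin and each long wall. 90 g. Origin: centre of its underside. Fits the well with 2.5 mm to spare each side, either way round.
- pry_tool: Loose plastic pry tool: straight handle 16 mm wide and 14 mm thick along x from -75 to +45 mm, then a flat triangular blade 6 mm thick out to about +79 mm. 30 g. Origin: on its underside, near its balance point; z up. It starts lying across the well's mouth, on the two rims that run along the well's x.
- mat: Fixed steel screw mat, 180 (x) x 130 (y) x 4 mm, lying on the work surface. Origin: centre of its underside.
- phone_case: Bystander: cracked navy phone case lying open side up, 76 (x) x 152 (y) x 10 mm. Origin: centre of its underside.
- glass_panel: Bystander: smoky glass phone rear panel lying flat, 70 (x) x 145 (y) x 4 mm. Origin: centre of its underside.
- bottle: Bystander: whitish plastic bottle standing upright, 42 mm across, 130 mm high. Origin: centre of its underside.
- tool_cup: Bystander: round dark steel cup 64 mm across and 95 mm high, with three thin tools standing in it up to 165 mm high. Origin: centre of its underside.
There are look-alikes about, which are no part of the job. What is shaped like the well but pink is not meant.

How it is judged:
By the outcome, as a careful person would: the job done as asked, in the order asked, and still so for the second after the job is handed in, with the robot touching nothing.
It also fails if it takes over 72 s, if anything falls off the work surface, if the arm or the gripper's body presses on something with over 40 N, if the wrist force passes 120 N, or if a joint passes its speed limit or range.

## Working session

There is one attempt and no reset: what is moved stays moved. The work goes in short steps, Python scripts to look and compute and a tool call to move; the robot and the scene stay as the last step left them, time stands still between calls to the robot, and variables do not carry over. Pictures are saved under pics/ and viewed, at most 10 in all, crops included, and the job is handed in when it is done.

Besides the shell and the picture viewer there is one more tool, called after "Emit:" by a JSON object that holds its "op" and its "data". apply_moves: Moves the arm, as the interface text tells. Its arguments: {"type":"object","properties":{"series":{"type":"array"},"claw":{"type":"number"},"force":{"type":"number"}},"required":["series"]}

```bash
mkdir -p pics; python3 - <<'E'
from workcell import robot
import cv2,numpy as np
np.set_printoptions(precision=4,suppress=True)
o=robot.get_obs();print(o)
for n in("scene","top"):
    im=robot.camera(n);cv2.imwrite(f"pics/{n}0.png",im[:,:,::-1]);print(n,robot.calibration(n))
print(robot.calibration("wrist"))
E
```

```text
{'clock': 0.0, 'qpos': array([-1.3184,  0.0528,  1.4017,  0.    ,  1.6886, -0.0703]), 'joint_vel': array([-0.0006,  0.0002, -0.001 ,  0.0011,  0.0008,  0.0002]), 'joint_efforts': array([  0.0001, -38.1661, -36.0188,  -0.0001,   0.0062,   0.    ]), 'eef_pos': array([ 0.1665, -0.4976,  0.2305]), 'tcp_rot': array([[ 0.9484,  0.3172, -0.0004],
       [ 0.3172, -0.9484,  0.0015],
       [ 0.0001, -0.0016, -1.    ]]), 'contact_force': array([0.4941, 0.1321, 0.0247]), 'wrist_torque': array([-0.0344,  0.0427, -0.0417]), 'gripper_force': 0.0, 'grip_width': 0.0854777447956859}
scene {'intrinsics': array([[492.6176,   0.    , 314.3773],
       [  0.    , 492.6176, 239.876 ],
       [  0.    ,   0.    ,   1.    ]]), 'k1': -0.08614712516639693, 'R': array([[ 0.8238,  0.5668,  0.0121],
       [ 0.3371, -0.4726, -0.8143],
       [-0.4558,  0.6748, -0.5804]]), 't': array([-0.4853, -0.1295,  1.3621])}
top {'intrinsics': array([[510.9481,   0.    , 315.4401],
       [  0.    , 510.9481, 242.8526],
       [  0.    ,   0.    ,   1.    ]]), 'k1': -0.018834087388514317, 'R': array([[-0.0014, -0.9996,  0.0282],
       [-0.9932, -0.0019, -0.1167],
       [ 0.1167, -0.0281, -0.9928]]), 't': array([0.0071, 0.5831, 1.0346])}
{'intrinsics': array([[380.0394,   0.    , 319.8489],
       [  0.    , 380.0394, 237.2057],
       [  0.    ,   0.    ,   1.    ]]), 'k1': -0.030627517842427857, 'hand_eye': array([[-0.0006, -0.96  , -0.2801,  0.0713],
       [ 1.    , -0.0007,  0.    ,  0.    ],
       [-0.0002, -0.2801,  0.96  , -0.1417],
       [ 0.    ,  0.    ,  0.    ,  1.    ]])}
```

View pics/top0.png

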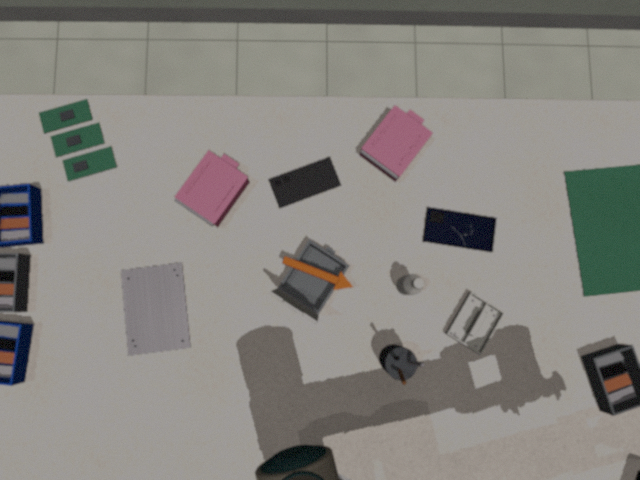

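View pics/scene0.png

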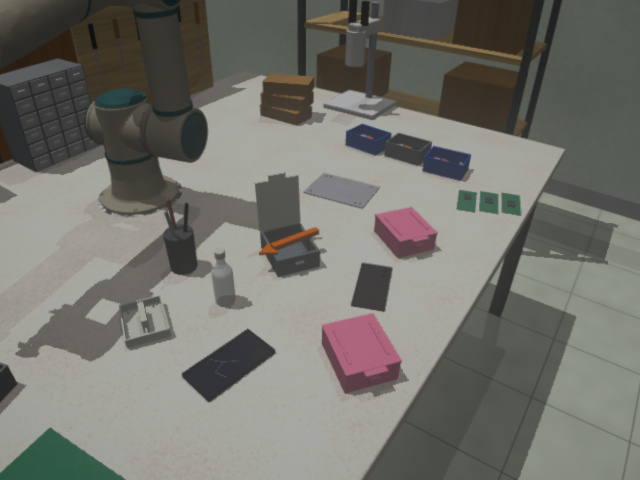

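Top view: the grey well is at about (315,275), with its flap upright on the near side and the orange tool across it. The tray is at (473,322) and the steel mat at (156,308). The other well-shaped things are the two pink boxes at (212,188) and (396,143). The grey one with the orange tool fits the description, since pink is not meant. I'll confirm that in one crop.

```bash
cat > h.py <<'E'
import cv2,numpy as np
from workcell import robot
np.set_printoptions(precision=4,suppress=True)
def ray(name,px,o=None):
    c=robot.calibration(name);K=c["intrinsics"]
    n=cv2.undistortPoints(np.float64(px).reshape(-1,1,2),K,np.array([c["k1"],0,0,0.])).reshape(-1,2)
    d=np.c_[n,np.ones(len(n))]
    if name=="wrist":
        H=c["hand_eye"];R=o["tcp_rot"];return R@H[:3,3]+o["eef_pos"],(d@H[:3,:3].T)@R.T
    return -c["R"].T@c["t"],d@c["R"]
def plane(name,px,z,o=None):
    p,d=ray(name,px,o);return p+d*((z-p[2])/d[:,2])[:,None]
def tri(pa,da,pb,db):
    A=np.c_[da,-db];s=np.linalg.lstsq(A,pb-pa,rcond=None)[0]
    a=pa+da*s[0];b=pb+db*s[1];return (a+b)/2,np.linalg.norm(a-b)
def proj(name,X,o=None):
    c=robot.calibration(name);K=c["intrinsics"];X=np.atleast_2d(X)
    if name=="wrist":
        H=c["hand_eye"];P=((X-o["eef_pos"])@o["tcp_rot"]-H[:3,3])@H[:3,:3]
    else: P=X@c["R"].T+c["t"]
    s=P[:,:2]/P[:,2:];s=s*(1+c["k1"]*(s**2).sum(1))[:,None]
    return s@K[:2,:2].T+K[:2,2]
E
python3 - <<'E'
from h import *
t=cv2.imread("pics/top0.png");s=cv2.imread("pics/scene0.png")
f=lambda im,x,y,w,h,k:cv2.resize(im[y:y+h,x:x+w],None,fx=k,fy=k,interpolation=cv2.INTER_CUBIC)
a=np.hstack([f(t,260,230,100,100,4),f(t,430,280,90,100,4)[:, :360]])
b=f(s,240,165,95,50*2+12,2.5)
b2=f(s,105,285,80,112,2.5);b3=np.hstack([b,b2])
b3=cv2.copyMakeBorder(b3,0,0,0,760-b3.shape[1],cv2.BORDER_CONSTANT)[:200*1+80]
# use bottom region for scene well
cv2.imwrite("pics/crop1.png",np.vstack([a,b3])[:600] if 0 else np.vstack([a[:,:],cv2.resize(b3,(760,280))])[:600])
hsv=cv2.cvtColor(t,cv2.COLOR_BGR2HSV)
m=cv2.inRange(hsv,(5,150,120),(20,255,255));m[:, :250]=0;m[:,380:]=0
c=max(cv2.findContours(m,0,2)[0],key=cv2.contourArea)
P=plane("top",c.reshape(-1,2),.055)
print("tool rect",cv2.minAreaRect(P[:,:2].astype(np.float32)),plane("top",[[283,260],[353,287]],.055))
hs=cv2.cvtColor(s,cv2.COLOR_BGR2HSV);
# mat
mm=[[121,269],[182,262],[190,347],[128,355]]
M=plane("top",mm,.004);print("mat",M,M.mean(0))
for a_,b_ in((0,1),(1,2)):print(np.linalg.norm(M[a_]-M[b_]))
E
```

```text
tool rect ((0.5164821147918701, 0.006350316107273102), (0.14443431794643402, 0.032738298177719116), 73.78636169433594) [[ 0.5453  0.074   0.055 ]
 [ 0.4903 -0.0685  0.055 ]]
mat [[0.53   0.419  0.004 ]
 [0.545  0.2905 0.004 ]
 [0.3669 0.2689 0.004 ]
 [0.3507 0.3972 0.004 ]] [0.4482 0.3439 0.004 ]
0.12934574364739546
0.17940735401657665
```

View pics/crop1.png

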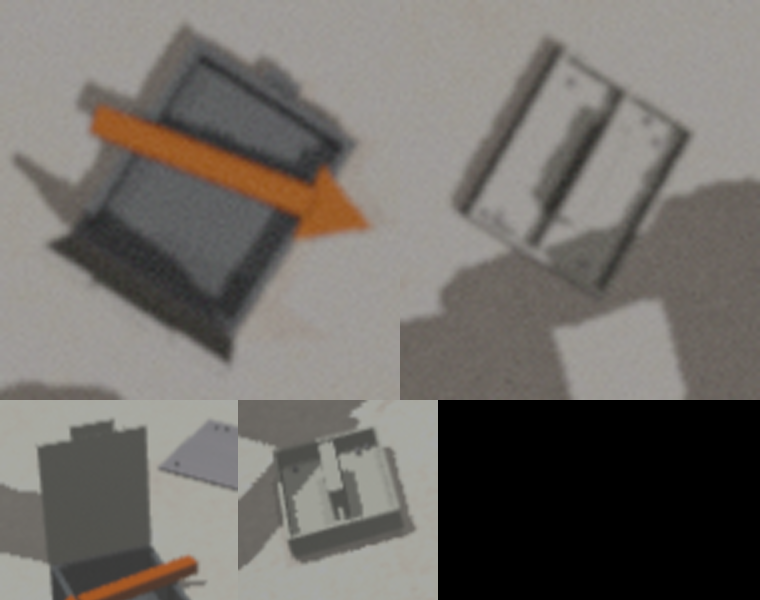

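The crop confirms the grey well, with the orange tool across it and the flap standing over the near rim. The rim's far corners are at top pixels (306,236) and (349,266). The tray's corners are about (467,290), (502,313), (481,353) and (445,332).

```bash
python3 - <<'E'
from h import *
w=plane("top",[[306.3,236.3],[348.8,265.8]],.045);d=w[1]-w[0];print("far rim",w,np.linalg.norm(d))
u=d/np.linalg.norm(d);n=np.array([-u[1],u[0],0]);  # toward?
n=n if n[0]<0 else -n
c=w.mean(0)+n*.06;print("well c",c,"xdir",n,np.degrees(np.arctan2(n[1],n[0])))
# hinge, flap top via scene tri: free-edge corners
print("hinge",c+n*.06,"flap top proj",plane("top",[[272.5,291],[317.5,320]],.167))
T=plane("top",[[467,289.5],[502.5,313.3],[480.8,353.3],[445,332.5]],.024);print("tray",T,T.mean(0),[np.linalg.norm(T[i]-T[(i+1)%4]) for i in range(4)])
for a,b in((0,3),(1,2)):
    v=T[a]-T[b];print(np.degrees(np.arctan2(v[1],v[0])))
h=plane("top",[[284.3,259.5],[(260+310/4),(230+198/4)]],.059);v=h[1]-h[0];print("tool end, shoulder",h,np.linalg.norm(v),np.degrees(np.arctan2(v[1],v[0])))
# scene tri of flap top corners: scene px crop (38,445-400)/... 
for pt,ps in(([272.5,291],[240+38/2.5,165+(447-400)/2.5]),([317.5,320],[240+146/2.5,165+(427-400)/2.5]),([317.5,320],[240+38/2.5,165+(447-400)/2.5]),([272.5,291],[240+146/2.5,165+(427-400)/2.5])):
    a,A=ray("top",[pt]);b,B=ray("scene",[ps]);print("flap corner",*tri(a,A[0],b,B[0]))
m=np.degrees(np.arctan2(-.1285,.015));print("mat yaw x",np.degrees(np.arctan2(.178,0)) )
E
```

```text
far rim [[ 0.5954  0.0264  0.045 ]
 [ 0.5343 -0.0613  0.045 ]] 0.10693587134283557
well c [0.5156 0.0169 0.045 ] xdir [-0.8202  0.5721 -0.    ] 145.1063698545662
hinge [0.4664 0.0512 0.045 ] flap top proj [[0.4798 0.0887 0.167 ]
 [0.4278 0.0075 0.167 ]]
tray [[ 0.4857 -0.3129  0.024 ]
 [ 0.4357 -0.3868  0.024 ]
 [ 0.3532 -0.3374  0.024 ]
 [ 0.3964 -0.2633  0.024 ]] [ 0.4178 -0.3251  0.024 ] [np.float64(0.089279530430357), np.float64(0.09613447762357166), np.float64(0.0857577033726004), np.float64(0.10219660785088004)]
-29.02378226256648
-30.924755198223313
tool end, shoulder [[ 0.546   0.0712  0.059 ]
 [ 0.5054 -0.0367  0.059 ]] 0.11534781734507563 -110.59807043444903
flap corner [0.4451 0.0559 0.1548] 0.09660809073799348
flap corner [0.4657 0.0341 0.187 ] 0.09089758403414748
flap corner [0.4266 0.0065 0.1647] 0.0028354820929145947
flap corner [0.4805 0.0893 0.1652] 0.0017291356249481975
mat yaw x 90.0
```

```bash
cat >> h.py <<'E'
def plan(xyz,yaw=None):
    "delta in tool axes to world target; yaw = world direction (deg) of tool y, mod 180"
    o=robot.get_obs();R=o["tcp_rot"];d=R.T@(np.array(xyz)-o["eef_pos"])
    y=np.degrees(np.arctan2(R[1,1],R[0,1]));t=0
    if yaw is not None: t=np.radians(-((yaw-y+90)%180-90))
    print("t",o["clock"],"pos",o["eef_pos"],"yaw",y,"-> shift",d,"turn",t,"F",o["contact_force"],"w",o["grip_width"])
E
python3 -c "
from h import *
plan([.52,.015,.23],-20.6)"
```

```text
t 0.1 pos [ 0.1665 -0.4976  0.2305] yaw -71.50747010825354 -> shift [ 0.4978 -0.374   0.0011] turn -0.8885029672496183 F [0.083 0.002 0.048] w 0.08505686253757867
```

Emit:
{"op": "apply_moves", "data": {"series": [[[0.498, -0.374, 0.001], -0.888], [[0.498, -0.374, 0.001], -0.888], [[0.498, -0.374, 0.001], -0.888], [[0.498, -0.374, 0.001], -0.888], [[0.498, -0.374, 0.001], -0.888], [[0.498, -0.374, 0.001], -0.888], [[0.498, -0.374, 0.001], -0.888], [[0.498, -0.374, 0.001], -0.888], [[0.498, -0.374, 0.001], -0.888], [[0.498, -0.374, 0.001], -0.888], [[0.498, -0.374, 0.001], -0.888], [[0.498, -0.374, 0.001], -0.888], [[0.498, -0.374, 0.001], -0.888], [[0.498, -0.374, 0.001], -0.888], [[0.498, -0.374, 0.001], -0.888], [[0.498, -0.374, 0.001], -0.888], [[0.498, -0.374, 0.001], -0.888], [[0.498, -0.374, 0.001], -0.888], [[0.498, -0.374, 0.001], -0.888]], "claw": 0.5}}

```text
clock: 1.68
eef_pos: [0.5198, 0.0138, 0.2303]
tcp_rot: [[0.354, 0.935, -0.0], [0.935, -0.354, -0.0], [-0.0, -0.0, -1.0]]
contact_force: [0.4, -0.9, -0.7]
grip_width: 0.043
gripper_force: 0.0
```

```bash
python3 - <<'E'
from h import *
o=robot.get_obs();im=robot.camera("wrist");cv2.imwrite("pics/w1.png",im[:,:,::-1]);np.savez("w1.npz",R=o["tcp_rot"],p=o["eef_pos"]);plan(o["eef_pos"],-20.6)
E
```

```text
t 1.7333 pos [0.5198 0.0137 0.2305] yaw -20.7259919167421 -> shift [ 0.0001 -0.      0.0002] turn -0.002198973778048119 F [-0.1461 -0.3445 -0.3624] w 0.042545732986136495
```

View pics/w1.png

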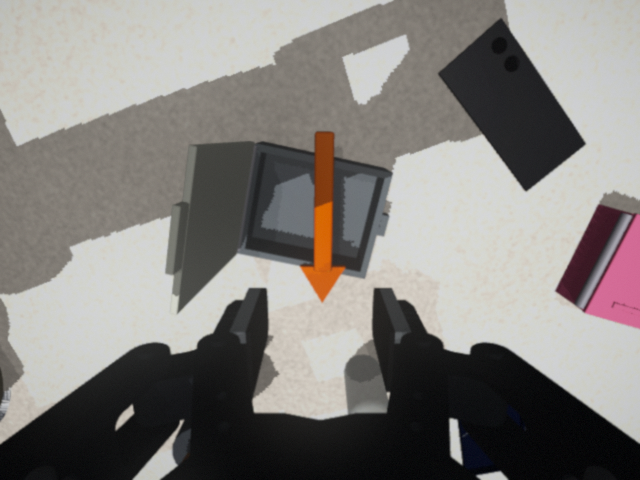

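The wrist view shows the tool running from its end at (324,131) to its tip at (322,302). The rim corners are at (257,142), (391,168), (365,277) and (240,252), with the flap upright on the left.

```bash
python3 - <<'E'
from h import *
z=np.load("w1.npz");o=dict(tcp_rot=z["R"],eef_pos=z["p"])
W=plane("wrist",[[257,141],[391,168],[365,277],[239,252]],.045,o);print(W,W.mean(0),[np.linalg.norm(W[i]-W[(i+1)%4]) for i in range(4)])
for a,b in((1,0),(2,3),):
    v=W[b]-W[a];print("x yaw",np.degrees(np.arctan2(v[1],v[0])))
v=W[0]-W[3];print(np.degrees(np.arctan2(v[1],v[0])));v=W[1]-W[2];print(np.degrees(np.arctan2(v[1],v[0])))
im=cv2.imread("pics/w1.png");m=cv2.inRange(cv2.cvtColor(im,cv2.COLOR_BGR2HSV),(3,150,60),(20,255,255))
ys=[];
for r in(140,160,180,200,220,240,255):
    x=np.where(m[r])[0];q=plane("wrist",[[x.min(),r],[x.max(),r]],.059,o);print(r,x.min(),x.max(),q.mean(0),np.linalg.norm(q[0]-q[1]))
print(plane("wrist",[[324,131],[322,268]],.059,o),plane("wrist",[[322,302]],.05,o))
E
```

```text
[[ 0.4918  0.0881  0.045 ]
 [ 0.5898  0.027   0.045 ]
 [ 0.5368 -0.0597  0.045 ]
 [ 0.4377  0.0039  0.045 ]] [0.514  0.0148 0.045 ] [np.float64(0.1154743582675697), np.float64(0.10165123293031429), np.float64(0.11776463827050315), np.float64(0.10006590454357811)]
x yaw 148.0760111158435
x yaw 147.3012794706218
57.24902529553722
58.546806054952505
140 315 333 [0.5445 0.0694 0.059 ] 0.014398517242856613
160 315 333 [0.539  0.0546 0.059 ] 0.014597886688159607
180 315 332 [0.5329 0.0396 0.059 ] 0.013982705380281304
200 315 332 [0.5271 0.024  0.059 ] 0.014186600321434923
220 314 332 [0.5206 0.0081 0.059 ] 0.015245920302616756
240 314 332 [ 0.5144 -0.0085  0.059 ] 0.015480227192620457
255 313 331 [ 0.5088 -0.0209  0.059 ] 0.015662407958920283
[[ 0.547   0.0759  0.059 ]
 [ 0.5045 -0.0322  0.059 ]] [[ 0.4915 -0.0671  0.05  ]]
```

Emit:
{"op": "apply_moves", "data": {"series": [[[-0.005, 0.003, 0.03], 0.016], [[-0.005, 0.003, 0.06], 0.016], [[-0.005, 0.003, 0.09], 0.016], [[-0.005, 0.003, 0.12], 0.016], [[-0.005, 0.003, 0.145], 0.016], [[-0.005, 0.003, 0.165], 0.016], [[-0.005, 0.003, 0.18], 0.016], [[-0.005, 0.003, 0.19], 0.016], [[-0.005, 0.003, 0.195], 0.016], [[-0.005, 0.003, 0.195], 0.016]]}}

```text
clock: 2.57
eef_pos: [0.5208, 0.0084, 0.0348]
tcp_rot: [[0.368, 0.93, -0.001], [0.93, -0.368, -0.0], [-0.0, -0.001, -1.0]]
contact_force: [-0.0, -0.4, -0.3]
grip_width: 0.0427
gripper_force: 0.0
```

Emit:
{"op": "apply_moves", "data": {"series": [[[0, 0, 0], 0], [[0, 0, 0], 0], [[0, 0, 0], 0], [[0, 0, 0], 0], [[0, 0, 0], 0], [[0, 0, 0], 0], [[0, 0, 0], 0], [[0, 0, 0], 0]], "claw": 1, "force": 35}}

```text
clock: 3.23
eef_pos: [0.5222, 0.0089, 0.0367]
tcp_rot: [[0.367, 0.93, 0.003], [0.93, -0.367, -0.0], [0.001, 0.003, -1.0]]
contact_force: [-0.6, -1.0, 6.7]
grip_width: 0.0154
gripper_force: 36.7
```

Emit:
{"op": "apply_moves", "data": {"series": [[[0, 0, -0.005], 0], [[0, 0, -0.02], 0], [[0, 0, -0.045], 0], [[0, 0, -0.075], 0], [[0, 0, -0.11], 0], [[0, 0, -0.145], 0], [[0, 0, -0.17], 0], [[0, 0, -0.17], 0]]}}

```text
clock: 3.9
eef_pos: [0.5234, 0.009, 0.2122]
tcp_rot: [[0.367, 0.93, 0.011], [0.93, -0.367, -0.001], [0.003, 0.01, -1.0]]
contact_force: [-0.1, 0.3, 0.8]
grip_width: 0.0152
gripper_force: 35.9
```

```bash
python3 - <<'E'
from h import *
M=np.array([[.53,.419],[.545,.2905],[.3669,.2689],[.3507,.3972]])
v=M[1]-M[2];print("mat x yaw",np.degrees(np.arctan2(v[1],v[0])))
for y in (7,97):plan([.448,.344,.205],y)
print(robot.get_obs()["qpos"])
im=robot.camera("scene");cv2.imwrite("pics/s1.png",im[:,:,::-1][100:400,120:520])
E
```

```text
mat x yaw 6.91507008761312
t 3.9 pos [0.5234 0.009  0.2122] yaw -21.530206724733535 -> shift [ 0.2839 -0.1931  0.0062] turn -0.49794604362122763 F [-0.0687  0.2672  0.7947] w 0.015243178934875683
t 3.9 pos [0.5234 0.009  0.2122] yaw -21.530206724733535 -> shift [ 0.2839 -0.1931  0.0062] turn 1.0728502831736686 F [-0.0687  0.2672  0.7947] w 0.015243178934875683
[-0.0533  0.0454  1.4456 -0.      1.6398  0.3225]
```

View pics/s1.png

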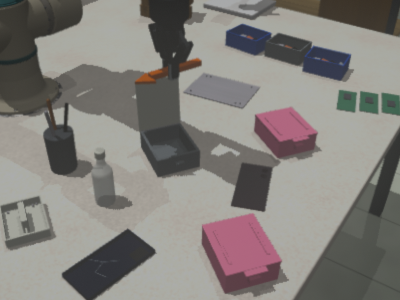

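Emit:
{"op": "apply_moves", "data": {"series": [[[0.284, -0.193, 0.0], 1.073], [[0.284, -0.193, 0.0], 1.073], [[0.284, -0.193, 0.0], 1.073], [[0.284, -0.193, 0.0], 1.073], [[0.284, -0.193, 0.0], 1.073], [[0.284, -0.193, 0.0], 1.073], [[0.284, -0.193, 0.0], 1.073], [[0.284, -0.193, 0.0], 1.073], [[0.284, -0.193, 0.0], 1.073], [[0.284, -0.193, 0.0], 1.073], [[0.284, -0.193, 0.0], 1.073], [[0.284, -0.193, 0.0], 1.073], [[0.284, -0.193, 0.0], 1.073]]}}

```text
clock: 5.03
eef_pos: [0.4461, 0.343, 0.2044]
tcp_rot: [[0.992, 0.122, -0.001], [0.122, -0.992, -0.001], [-0.001, 0.001, -1.0]]
contact_force: [0.2, 0.5, 0.4]
grip_width: 0.0152
gripper_force: 35.8
```

```bash
python3 - <<'E'
from h import *
plan([.448,.344,.008],97)
E
```

```text
t 5.0333 pos [0.4461 0.343  0.2044] yaw -82.96668604434747 -> shift [ 0.0023 -0.001   0.1964] turn 0.0005814382130002906 F [0.1694 0.5029 0.4255] w 0.015228405177813221
```

Emit:
{"op": "apply_moves", "data": {"series": [[[0.002, 0, 0.03], 0], [[0.002, 0, 0.065], 0], [[0.002, 0, 0.1], 0], [[0.002, 0, 0.13], 0], [[0.002, 0, 0.155], 0], [[0.002, 0, 0.172], 0], [[0.002, 0, 0.184], 0], [[0.002, 0, 0.192], 0], [[0.002, 0, 0.196], 0], [[0.002, 0, 0.198], 0], [[0.002, 0, 0.198], 0]]}}

```text
clock: 5.95
eef_pos: [0.4485, 0.3444, 0.0079]
tcp_rot: [[0.993, 0.121, 0.001], [0.121, -0.993, 0.001], [0.001, -0.0, -1.0]]
contact_force: [-0.4, -0.3, -0.1]
grip_width: 0.0152
gripper_force: 35.8
```

Emit:
{"op": "apply_moves", "data": {"series": [[[0, 0, 0], 0], [[0, 0, 0], 0], [[0, 0, 0], 0], [[0, 0, 0], 0]], "claw": 0.6}}

```text
clock: 6.28
eef_pos: [0.4482, 0.3445, 0.0078]
tcp_rot: [[0.993, 0.122, 0.001], [0.122, -0.993, 0.0], [0.001, -0.0, -1.0]]
contact_force: [0.8, 0.1, -1.4]
grip_width: 0.0339
gripper_force: 0.0
```

Emit:
{"op": "apply_moves", "data": {"series": [[[0, 0, -0.01], 0], [[0, 0, -0.03], 0], [[0, 0, -0.06], 0], [[0, 0, -0.09], 0], [[0, 0, -0.13], 0], [[0, 0, -0.17], 0], [[0, 0, -0.2], 0], [[0, 0, -0.2], 0]]}}

```text
clock: 6.95
eef_pos: [0.4501, 0.3458, 0.2168]
tcp_rot: [[0.992, 0.122, 0.012], [0.122, -0.993, 0.008], [0.013, -0.006, -1.0]]
contact_force: [1.4, 0.4, 1.2]
grip_width: 0.0342
gripper_force: 0.0
```

```bash
python3 - <<'E'
from h import *
plan([.418,-.325,.22],60)
o=robot.get_obs();im=robot.camera("wrist")[:,:,::-1];m=cv2.inRange(cv2.cvtColor(im.copy(),cv2.COLOR_BGR2HSV),(3,150,60),(20,255,255))
c=max(cv2.findContours(m,0,2)[0],key=cv2.contourArea).reshape(-1,2);P=plane("wrist",c,.016,o)
print(P.min(0),P.max(0),P.mean(0),cv2.minAreaRect(P[:,:2].astype(np.float32)))
cv2.imwrite("pics/w2.png",im)
im=robot.camera("scene")[:,:,::-1];cv2.imwrite("pics/s2.png",im)
E
```

```text
t 6.95 pos [0.4501 0.3458 0.2168] yaw -83.01045892130008 -> shift [-0.1133  0.6618 -0.0088] turn 0.6455892806250085 F [1.4159 0.3574 1.2204] w 0.0341703734313418
[0.3723 0.3204 0.016 ] [0.5198 0.3595 0.016 ] [0.4023 0.3383 0.016 ] ((0.4460839629173279, 0.33967578411102295), (0.14767511188983917, 0.03703976422548294), 1.0420643091201782)
```

Emit:
{"op": "apply_moves", "data": {"series": [[[-0.113, 0.662, -0.009], 0.646], [[-0.113, 0.662, -0.009], 0.646], [[-0.113, 0.662, -0.009], 0.646], [[-0.113, 0.662, -0.009], 0.646], [[-0.113, 0.662, -0.009], 0.646], [[-0.113, 0.662, -0.009], 0.646], [[-0.113, 0.662, -0.009], 0.646], [[-0.113, 0.662, -0.009], 0.646], [[-0.113, 0.662, -0.009], 0.646], [[-0.113, 0.662, -0.009], 0.646], [[-0.113, 0.662, -0.009], 0.646], [[-0.113, 0.662, -0.009], 0.646], [[-0.113, 0.662, -0.009], 0.646], [[-0.113, 0.662, -0.009], 0.646], [[-0.113, 0.662, -0.009], 0.646], [[-0.113, 0.662, -0.009], 0.646], [[-0.113, 0.662, -0.009], 0.646], [[-0.113, 0.662, -0.009], 0.646], [[-0.113, 0.662, -0.009], 0.646]]}}

```text
clock: 8.63
eef_pos: [0.4158, -0.3259, 0.2149]
tcp_rot: [[0.865, -0.501, -0.002], [-0.501, -0.865, 0.002], [-0.003, -0.001, -1.0]]
contact_force: [0.2, 0.3, -0.5]
grip_width: 0.0342
gripper_force: 0.0
```

```bash
python3 - <<'E'
from h import *
o=robot.get_obs();im=robot.camera("wrist")[:,:,::-1];np.savez("w3.npz",R=o["tcp_rot"],p=o["eef_pos"]);plan([.418,-.325,.22],60)
s=cv2.imread("pics/s2.png")[150:270,240:440]
cv2.imwrite("pics/w3.png",np.hstack([im[60:380,160:480],np.vstack([cv2.resize(s,(480,288)),np.zeros((32,480,3),np.uint8)])]))
E
```

```text
t 8.6833 pos [ 0.4162 -0.3254  0.2154] yaw -119.99349079799661 -> shift [ 0.0014 -0.0012 -0.0046] turn 0.00011360700663624692 F [1.0054 0.7268 0.0807] w 0.034296891336781876
```

View pics/w3.png

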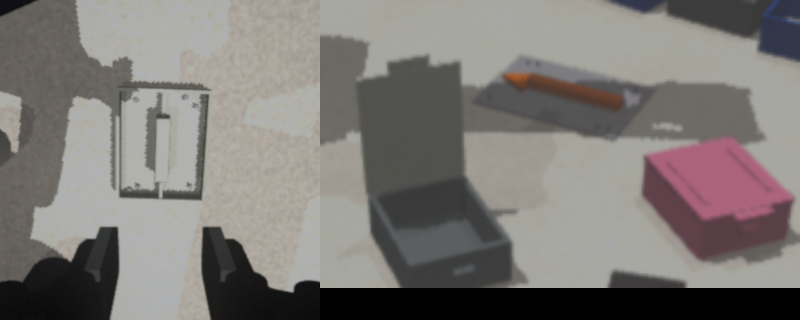

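The tool lies flat on the mat and the well is empty. In the wrist picture the tray's fin runs from (323,177) to (322,242), and the rim corners are near (280,148), (370,150), (362,258) and (277,257).

```bash
python3 - <<'E'
from h import *
z=np.load("w3.npz");o=dict(tcp_rot=z["R"],eef_pos=z["p"])
F=plane("wrist",[[323,174.5],[322,242.5]],.038,o);print("fin",F,F.mean(0),np.linalg.norm(F[0]-F[1]))
T=plane("wrist",[[279,148],[370,150],[363,257],[277,257]],.024,o);print(T,T.mean(0),[np.linalg.norm(T[i]-T[(i+1)%4]) for i in range(4)])
for a,b in((0,3),(1,2)):
    v=T[a]-T[b];print(np.degrees(np.arctan2(v[1],v[0])))
v=F[0]-F[1];print(np.degrees(np.arctan2(v[1],v[0])))
im=cv2.imread("pics/w3.png");cv2.imwrite("pics/w3z.png",cv2.resize(im[75:210,105:225],(720,600)[::1] if 0 else None,fx=4.4,fy=4.4,interpolation=cv2.INTER_CUBIC))
E
```

```text
fin [[ 0.4426 -0.3442  0.038 ]
 [ 0.3917 -0.3138  0.038 ]] [ 0.4171 -0.329   0.038 ] 0.059345870577731955
[[ 0.4795 -0.3222  0.024 ]
 [ 0.439  -0.3887  0.024 ]
 [ 0.3567 -0.3375  0.024 ]
 [ 0.3966 -0.2685  0.024 ]] [ 0.4179 -0.3292  0.024 ] [np.float64(0.07784599466350842), np.float64(0.09696611710174419), np.float64(0.07968738134653476), np.float64(0.09872633208783561)]
-32.88864378167141
-31.839905871847872
-30.81794584935678
```

View pics/w3z.png

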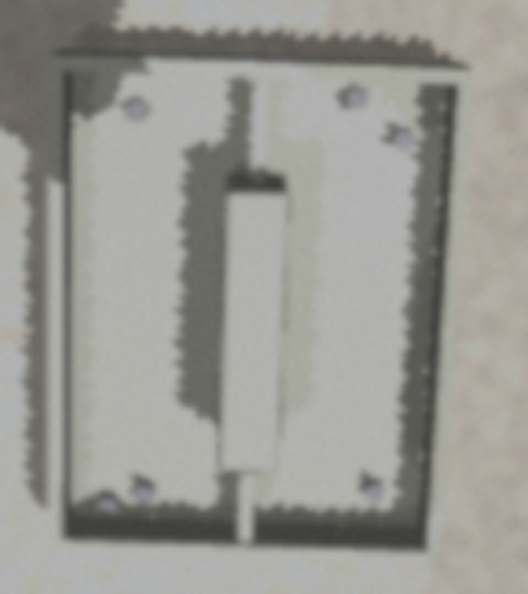

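Emit:
{"op": "apply_moves", "data": {"series": [[[0.001, 0.0025, 0.035], 0.017], [[0.001, 0.0025, 0.07], 0.017], [[0.001, 0.0025, 0.105], 0.017], [[0.001, 0.0025, 0.135], 0.017], [[0.001, 0.0025, 0.16], 0.017], [[0.001, 0.0025, 0.178], 0.017], [[0.001, 0.0025, 0.19], 0.017], [[0.001, 0.0025, 0.197], 0.017], [[0.001, 0.0025, 0.201], 0.017], [[0.001, 0.0025, 0.201], 0.017]]}}

```text
clock: 9.52
eef_pos: [0.4162, -0.3288, 0.0155]
tcp_rot: [[0.857, -0.515, 0.0], [-0.515, -0.857, -0.0], [0.0, 0.0, -1.0]]
contact_force: [0.9, -0.3, 0.3]
grip_width: 0.0342
gripper_force: 0.0
```

Emit:
{"op": "apply_moves", "data": {"series": [[[0, 0, 0], 0], [[0, 0, 0], 0], [[0, 0, 0], 0], [[0, 0, 0], 0], [[0, 0, 0], 0], [[0, 0, 0], 0], [[0, 0, 0], 0]], "claw": 1, "force": 50}}

```text
clock: 10.1
eef_pos: [0.4166, -0.3298, 0.0168]
tcp_rot: [[0.857, -0.515, 0.002], [-0.515, -0.857, -0.002], [0.003, 0.0, -1.0]]
contact_force: [0.5, 1.1, 6.8]
grip_width: 0.0107
gripper_force: 51.6
```

Emit:
{"op": "apply_moves", "data": {"series": [[[0, 0, -0.005], 0], [[0, 0, -0.02], 0], [[0, 0, -0.045], 0], [[0, 0, -0.075], 0], [[0, 0, -0.11], 0], [[0, 0, -0.145], 0], [[0, 0, -0.18], 0], [[0, 0, -0.2], 0], [[0, 0, -0.215], 0], [[0, 0, -0.215], 0]]}}

```text
clock: 10.93
eef_pos: [0.4167, -0.33, 0.2345]
tcp_rot: [[0.857, -0.515, 0.005], [-0.515, -0.857, -0.005], [0.007, 0.001, -1.0]]
contact_force: [0.5, -0.2, -0.7]
grip_width: 0.011
gripper_force: 50.6
```

```bash
python3 - <<'E'
from h import *
o=robot.get_obs();plan([.5130,.0155,.23],57.9)
im=robot.camera("wrist")[:,:,::-1];cv2.imwrite("pics/w4.png",im)
E
```

```text
t 10.9333 pos [ 0.4167 -0.33    0.2345] yaw -121.0156839071091 -> shift [-0.0955 -0.3457  0.0034] turn 0.01892488595330691 F [ 0.5225 -0.2167 -0.7204] w 0.011009071740407238
```

View pics/w4.png

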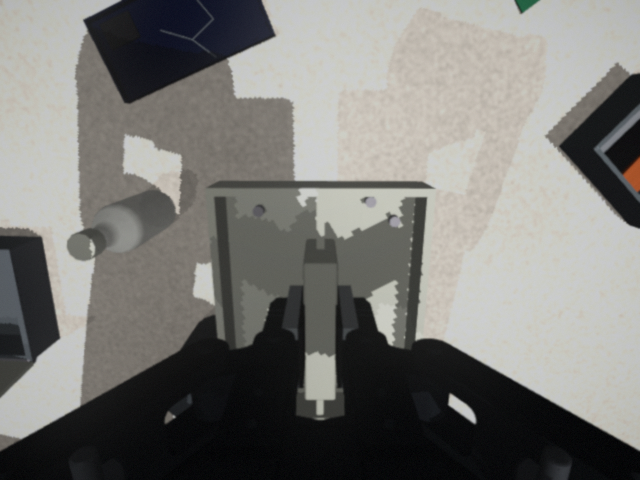

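The tray is held centred. Its far rim runs from about (210,187) to (433,187), which I'll use to check the offset in the hand.

```bash
python3 - <<'E'
from h import *
o=dict(tcp_rot=np.eye(3),eef_pos=np.zeros(3))
for dz in(-.008,-.006):
  q=plane("wrist",[[211,187],[432,187.5],[322,187]],dz,o);print(q,np.linalg.norm(q[0]-q[1]))
im=cv2.imread("pics/w4.png");print(im[176:196,260].mean(1),im[176:196,380].mean(1));print(im[188,200:222].mean(1),im[188,425:442].mean(1))
E
```

```text
[[ 0.0508 -0.0386 -0.008 ]
 [ 0.0506  0.0397 -0.008 ]
 [ 0.0508  0.0007 -0.008 ]] 0.07825713740134047
[[ 0.0505 -0.0391 -0.006 ]
 [ 0.0503  0.0403 -0.006 ]
 [ 0.0505  0.0007 -0.006 ]] 0.07942746087123247
[117.6667 119.     119.     117.     104.6667  77.6667  67.3333  67.3333
  66.3333  66.      68.6667  78.3333  97.3333 113.6667 117.6667 117.3333
 116.3333 116.3333 118.     116.6667] [196.     195.3333 192.3333 186.6667 166.3333 116.      80.      72.6667
  72.6667  74.      76.6667  94.     140.3333 183.3333 195.     195.6667
 194.6667 195.6667 194.     193.6667]
[120.3333 120.     120.3333 119.3333 117.     113.6667 107.6667 105.3333
 102.6667 102.3333 101.     101.3333 102.     102.3333 102.3333 101.6667
 100.6667 101.      99.6667 102.     100.6667 100.3333] [124.     121.6667 122.     123.     122.     122.3333 122.6667 126.3333
 135.6667 151.6667 174.3333 196.     202.3333 202.3333 204.6667 203.3333
 203.6667]
```

Emit:
{"op": "apply_moves", "data": {"series": [[[-0.009, -0.035, 0], 0.002], [[-0.018, -0.07, 0], 0.006], [[-0.028, -0.105, 0], 0.01], [[-0.038, -0.14, 0], 0.014], [[-0.048, -0.175, 0], 0.019], [[-0.057, -0.21, 0], 0.019], [[-0.067, -0.245, 0], 0.019], [[-0.076, -0.28, 0], 0.019], [[-0.085, -0.31, 0], 0.019], [[-0.09, -0.33, 0], 0.019], [[-0.093, -0.341, 0], 0.019], [[-0.0945, -0.346, 0], 0.019], [[-0.0945, -0.346, 0], 0.019], [[-0.0945, -0.346, 0.03], 0.019], [[-0.0945, -0.346, 0.065], 0.019], [[-0.0945, -0.346, 0.1], 0.019], [[-0.0945, -0.346, 0.13], 0.019], [[-0.0945, -0.346, 0.15], 0.019], [[-0.0945, -0.346, 0.158], 0.019], [[-0.0945, -0.346, 0.158], 0.019]]}}

```text
clock: 12.65
eef_pos: [0.5117, 0.0149, 0.0701]
tcp_rot: [[0.846, -0.533, -0.004], [-0.533, -0.846, -0.0], [-0.004, 0.003, -1.0]]
contact_force: [0.3, 0.4, -0.6]
grip_width: 0.0109
gripper_force: 50.6
```

```bash
python3 - <<'E'
from h import *
plan([.514,.0155,.040],57.9)
im=robot.camera("wrist")[:,:,::-1];im2=robot.camera("scene")[:,:,::-1]
cv2.imwrite("pics/w5.png",np.hstack([cv2.resize(im[100:400,120:520],(400,300)),cv2.resize(im2[140:290,210:360],(300,300))]))
E
```

```text
t 12.65 pos [0.5117 0.0149 0.0701] yaw -122.18703225988052 -> shift [ 0.0018 -0.0018  0.0301] turn -0.0015189994903663708 F [ 0.2797  0.3798 -0.6159] w 0.010918175382344146
```

View pics/w5.png

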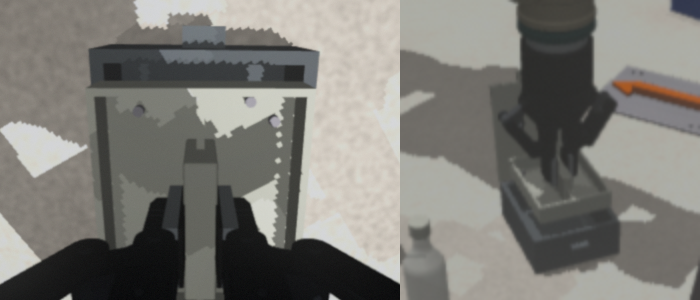

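```bash
python3 - <<'E'
from h import *
o=dict(tcp_rot=np.eye(3),eef_pos=np.zeros(3))
q=plane("wrist",[[209,147],[438.5,150.5]],.0251,o);print(q,q.mean(0),np.linalg.norm(q[0]-q[1]),np.degrees(np.arctan2(q[1,0]-q[0,0],q[1,1]-q[0,1])))
q=plane("wrist",[[207,191],[439,188.5]],-.0072,o);print(q,q.mean(0),np.linalg.norm(q[0]-q[1]))
E
```

```text
[[ 0.063  -0.0476  0.0251]
 [ 0.0615  0.0511  0.0251]] [0.0623 0.0017 0.0251] 0.09870700973225802 -0.8827688105307865
[[ 0.0493 -0.0403 -0.0072]
 [ 0.0501  0.0425 -0.0072]] [ 0.0497  0.0011 -0.0072] 0.08281736405337253
```

Emit:
{"op": "apply_moves", "data": {"series": [[[0.0015, 0, 0], 0.01], [[0.003, 0, 0], 0.017], [[0.003, 0, 0], 0.017], [[0.003, 0, 0.004], 0.017], [[0.003, 0, 0.008], 0.017], [[0.003, 0, 0.012], 0.017], [[0.003, 0, 0.015], 0.017], [[0.003, 0, 0.018], 0.017], [[0.003, 0, 0.02], 0.017], [[0.003, 0, 0.02], 0.017]]}}

```text
clock: 13.58
eef_pos: [0.517, 0.0141, 0.0563]
tcp_rot: [[0.838, -0.546, 0.003], [-0.546, -0.838, -0.0], [0.003, -0.002, -1.0]]
contact_force: [-14.2, -2.0, 25.5]
grip_width: 0.0105
gripper_force: 57.1
```

Emit:
{"op": "apply_moves", "data": {"series": [[[0, 0, 0.002], 0], [[0, 0, 0.004], 0], [[0, 0, 0.006], 0], [[0, 0, 0.008], 0], [[0, 0, 0.01], 0], [[0, 0, 0.012], 0], [[0, 0, 0.012], 0]]}}

```text
clock: 14.17
eef_pos: [0.5175, 0.0125, 0.0508]
tcp_rot: [[0.837, -0.547, 0.004], [-0.547, -0.837, -0.003], [0.005, 0.0, -1.0]]
contact_force: [-44.4, -10.8, 73.9]
grip_width: 0.0114
gripper_force: 117.9
```

Emit:
{"op": "apply_moves", "data": {"series": [[[0, 0, -0.006], 0], [[0, 0, -0.012], 0], [[0, 0, -0.018], 0], [[0, 0, -0.024], 0], [[0, 0, -0.03], 0], [[0, 0, -0.034], 0], [[0, 0, -0.034], 0]]}}

```text
clock: 14.75
eef_pos: [0.516, 0.0145, 0.0748]
tcp_rot: [[0.838, -0.546, 0.001], [-0.546, -0.838, -0.0], [0.001, -0.0, -1.0]]
contact_force: [-0.1, -0.6, -0.1]
grip_width: 0.011
gripper_force: 52.4
```

```bash
python3 - <<'E'
from h import *
plan([.514,.0155,.077],57.9)
im=robot.camera("wrist")[:,:,::-1];im2=robot.camera("scene")[:,:,::-1]
cv2.imwrite("pics/w6.png",np.hstack([cv2.resize(im[100:400,120:520],(400,300)),cv2.resize(im2[140:290,210:360],(300,300))]))
cv2.imwrite("pics/w6f.png",im)
E
```

```text
t 14.75 pos [0.516  0.0145 0.0748] yaw -123.06210435083439 -> shift [-0.0022  0.0002 -0.0022] turn -0.016791888669822095 F [-0.1097 -0.6461 -0.1296] w 0.010966493222007795
```

View pics/w6.png

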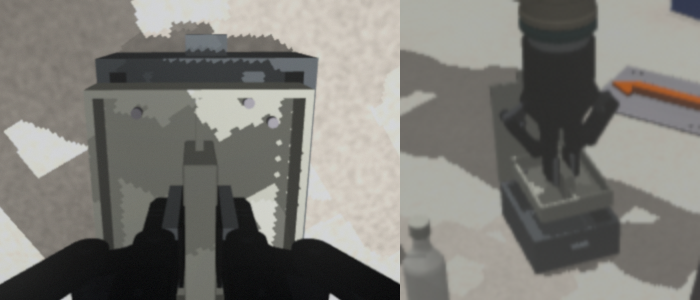

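The jam came from my +x correction. The reaction points along tool −x and +y, and the picture agrees: the well rim's centre is near x=207 in the crop and the tray's near 200. I'll measure the offset numerically.

```bash
python3 - <<'E'
from h import *
g=cv2.cvtColor(cv2.imread("pics/w6f.png"),cv2.COLOR_BGR2GRAY).astype(int)
for r in(162,168,174,180): print(r,"L",g[r,208:228],"R",g[r,428:446])
for r in(188,192,200,220): print(r,"L",g[r,198:222],"R",g[r,424:444])
for c in(240,300,350,420): print(c,g[148:200:1,c])
E
```

```text
162 L [122 122 121 121 119 117 111  87  71  65  65  65  64  64  65  65  64  64
  65  68] R [109 109 111 110 108 108 108 110 111 134 176 197 200 199 199 197 199 200]
168 L [126 127 126 125 122 120 116 101  75  65  65  66  65  65  65  65  65  64
  64  65] R [110 110 109 109 108 109 109 109 114 145 186 197 198 196 199 200 201 203]
174 L [129 129 128 128 124 126 123 113  87  69  63  64  62  66  64  65  64  64
  64  63] R [108 109 107 110 107 109 109 109 129 169 191 197 200 199 198 197 199 200]
180 L [120 121 120 122 124 125 126 122 106  77  63  65  63  64  65  64  64  63
  62  62] R [109 107 110 108 108 108 109 113 144 191 205 207 207 207 206 205 202 200]
188 L [128 130 131 130 132 130 127 114 101  90  79  71  70  70  70  69  70  70
  70  69  70  69  72  71] R [ 89  89  91  90  89  92  96  99 109 114 117 133 180 202 207 208 206 206
 204 202]
192 L [128 127 126 127 126 125 123 121 123 123 123 122 122 122 124 122 122 122
 123 122 123 123 123 122] R [205 205 203 205 203 204 205 204 203 198 172 155 190 204 205 206 207 204
 205 203]
200 L [122 122 124 126 124 124 122 123 124 124 121 123 121 1
[... 483 characters left out ...]
 68  71  83 108 120 124 123 122 122 122 123 122 121]
300 [111 109 107  96  68  48  45  45  47  57  78  95  94  79  64  60  59  58
  57  59  58  59  59  58  59  57  57  57  58  57  58  56  58  58  62  69
  69  70  70  70  74  85 110 124 124 125 125 125 123 122 124 123]
350 [106 109 110  95  62  47  47  46  48  64  83  83  69  63  60  61  61  60
  60  60  60  60  59  60  58  59  60  62  59  60  58  58  59  61  65  71
  72  70  72  72  87 138 189 202 201 202 202 200 201 201 203 202]
420 [201 200 201 198 179 111  54  45  46  62  99 107 109 108 108 110 110 109
 109 109 108 108 100  73  47  40  41  39  41  41  39  40  41  45  52  67
  72  70  71  72  92 141 191 204 204 205 203 203 199 174 107  67]
```

```bash
python3 - <<'E'
from h import *
o=dict(tcp_rot=np.eye(3),eef_pos=np.zeros(3))
def f(px,z):
    q=plane("wrist",px,z,o);print(q.mean(0),np.linalg.norm(q[0]-q[1]),np.degrees(np.arctan2(q[1,0]-q[0,0],q[1,1]-q[0,1])))
f([[215,158.7],[437.7,157.3]],.0298)
f([[205.5,190.3],[435.5,188.7]],-.0072)
f([[205.5,190.3],[435.5,188.7]],-.006)
E
```

```text
[0.058  0.0028 0.0298] 0.09908133409265629 0.33128375664856574
[ 0.0498  0.0002 -0.0072] 0.08208335568309817 0.36714544935674304
[ 0.0496  0.0002 -0.006 ] 0.08281550184076256 0.3671454493567434
```

Emit:
{"op": "apply_moves", "data": {"series": [[[-0.001, 0.0015, 0], 0], [[-0.001, 0.0025, 0], 0], [[-0.001, 0.0025, 0.003], 0], [[-0.001, 0.0025, 0.007], 0], [[-0.001, 0.0025, 0.011], 0], [[-0.001, 0.0025, 0.014], 0], [[-0.001, 0.0025, 0.017], 0], [[-0.001, 0.0025, 0.019], 0], [[-0.001, 0.0025, 0.02], 0], [[-0.001, 0.0025, 0.021], 0], [[-0.001, 0.0025, 0.021], 0]]}}

```text
clock: 15.77
eef_pos: [0.5135, 0.0129, 0.0532]
tcp_rot: [[0.838, -0.546, -0.0], [-0.546, -0.838, -0.0], [-0.0, 0.0, -1.0]]
contact_force: [-0.2, 0.4, -0.7]
grip_width: 0.0109
gripper_force: 52.3
```

Emit:
{"op": "apply_moves", "data": {"series": [[[0, 0, 0.003], 0], [[0, 0, 0.006], 0], [[0, 0, 0.01], 0], [[0, 0, 0.014], 0], [[0, 0, 0.017], 0], [[0, 0, 0.02], 0], [[0, 0, 0.023], 0], [[0, 0, 0.025], 0], [[0, 0, 0.027], 0], [[0, 0, 0.028], 0], [[0, 0, 0.028], 0]]}}

```text
clock: 16.68
eef_pos: [0.5134, 0.0129, 0.0251]
tcp_rot: [[0.838, -0.546, -0.0], [-0.546, -0.838, -0.0], [-0.0, 0.0, -1.0]]
contact_force: [0.2, 0.0, -0.5]
grip_width: 0.0108
gripper_force: 52.3
```

Emit:
{"op": "apply_moves", "data": {"series": [[[0, 0, 0.001], 0], [[0, 0, 0.002], 0], [[0, 0, 0.003], 0], [[0, 0, 0.004], 0], [[0, 0, 0.005], 0], [[0, 0, 0.006], 0], [[0, 0, 0.006], 0], [[0, 0, 0.006], 0]]}}

```text
clock: 17.35
eef_pos: [0.5146, 0.0131, 0.0218]
tcp_rot: [[0.838, -0.545, 0.003], [-0.545, -0.838, -0.0], [0.002, -0.001, -1.0]]
contact_force: [-5.6, 3.8, 14.9]
grip_width: 0.0109
gripper_force: 54.6
```

Emit:
{"op": "apply_moves", "data": {"series": [[[0, 0, 0.002], 0], [[0, 0, 0.004], 0], [[0, 0, 0.005], 0], [[0, 0, 0.005], 0], [[0, 0, 0.005], 0]]}}

```text
clock: 17.77
eef_pos: [0.5148, 0.0131, 0.0216]
tcp_rot: [[0.838, -0.545, 0.002], [-0.545, -0.838, -0.0], [0.002, -0.001, -1.0]]
contact_force: [-28.7, 2.7, 53.9]
grip_width: 0.0112
gripper_force: 60.3
```

Emit:
{"op": "apply_moves", "data": {"series": [[[0, 0, -0.004], 0], [[0, 0, -0.008], 0], [[0, 0, -0.008], 0]]}}

```text
clock: 18.02
eef_pos: [0.514, 0.0128, 0.0231]
tcp_rot: [[0.838, -0.546, 0.002], [-0.546, -0.838, -0.0], [0.001, -0.001, -1.0]]
contact_force: [-0.2, 0.3, -1.0]
grip_width: 0.0109
gripper_force: 52.5
```

Emit:
{"op": "apply_moves", "data": {"series": [[[0, 0, 0], 0], [[0, 0, 0], 0], [[0, 0, 0], 0], [[0, 0, 0], 0], [[0, 0, -0.005], 0], [[0, 0, -0.015], 0], [[0, 0, -0.03], 0], [[0, 0, -0.04], 0], [[0, 0, -0.04], 0]], "claw": 0.6}}

```text
clock: 18.77
eef_pos: [0.5153, 0.0128, 0.0656]
tcp_rot: [[0.838, -0.546, 0.005], [-0.546, -0.838, -0.0], [0.005, -0.003, -1.0]]
contact_force: [-0.5, -1.3, 1.5]
grip_width: 0.0343
gripper_force: 0.0
```

Emit:
{"op": "apply_moves", "data": {"series": [[[0, 0, 0], 0], [[0, 0, 0], 0], [[0, 0, 0], 0], [[0, 0, 0], 0], [[0, 0, 0], 0], [[0, 0, 0], 0], [[0, 0, 0.005], 0], [[0, 0, 0.01], 0], [[0, 0, 0.014], 0], [[0, 0, 0.018], 0], [[0, 0, 0.021], 0], [[0, 0, 0.023], 0], [[0, 0, 0.023], 0]], "claw": 1}}

```text
clock: 19.85
eef_pos: [0.5137, 0.013, 0.0439]
tcp_rot: [[0.838, -0.545, -0.0], [-0.545, -0.838, -0.0], [-0.0, 0.0, -1.0]]
contact_force: [-21.4, 1.2, 36.7]
grip_width: 0.0001
gripper_force: 18.9
```

Emit:
{"op": "apply_moves", "data": {"series": [[[0, 0, 0.001], 0], [[0, 0, 0.002], 0], [[0, 0, 0.002], 0]]}}

```text
clock: 20.1
eef_pos: [0.5138, 0.013, 0.0438]
tcp_rot: [[0.838, -0.545, 0.0], [-0.545, -0.838, -0.0], [0.0, 0.0, -1.0]]
contact_force: [-29.6, 0.6, 52.5]
grip_width: 0.0002
gripper_force: 26.0
```

Emit:
{"op": "apply_moves", "data": {"series": [[[0, 0, -0.01], 0], [[0, 0, -0.03], 0], [[0, 0, -0.06], 0], [[0, 0, -0.1], 0], [[0, 0, -0.14], 0], [[0, 0, -0.18], 0], [[0, 0, -0.2], 0], [[0, 0, -0.2], 0]]}}

```text
clock: 20.77
eef_pos: [0.5154, 0.0128, 0.2432]
tcp_rot: [[0.838, -0.546, 0.01], [-0.546, -0.838, -0.001], [0.009, -0.005, -1.0]]
contact_force: [0.7, -0.1, 0.6]
grip_width: 0.0
gripper_force: 0.0
```

```bash
python3 - <<'E'
from h import *
o=robot.get_obs();im=robot.camera("wrist")[:,:,::-1];cv2.imwrite("pics/w7.png",im);np.savez("w7.npz",R=o["tcp_rot"],p=o["eef_pos"])
s=robot.camera("scene")[:,:,::-1];t=robot.camera("top")[:,:,::-1];cv2.imwrite("pics/s7.png",s);cv2.imwrite("pics/t7.png",t)
plan([.40,.10,.24],57.9);print(o["qpos"])
# flap predicted free edge corners for angles, vs images: hinge
c=np.array([.5125,.0145,0]);n=np.array([np.cos(np.radians(147.6)),np.sin(np.radians(147.6)),0]);y=np.array([-n[1],n[0],0])
g=cv2.cvtColor(t,cv2.COLOR_BGR2GRAY).astype(int);gs=cv2.cvtColor(s,cv2.COLOR_BGR2GRAY).astype(int)
print("scene cols thru flap top"); 
for cc in(262,270,290): print(cc,gs[165:200,cc])
print(gs[200,245:310])
for a in(1.5,1.57,1.64,1.7,1.75):
    e=c+n*(.06-.122*np.cos(a))+[0,0,.045+.122*np.sin(a)];E=np.array([e+y*.051,e-y*.051]);print(a,e,proj("top",E).ravel(),proj("scene",E).ravel())
E
```

```text
t 20.9167 pos [0.5131 0.0129 0.2358] yaw -123.0736368960509 -> shift [-0.1423 -0.0113 -0.004 ] turn -0.016993169554985827 F [-0.7946  0.4345 -1.0834] w -0.00019991315533814585
[-0.0467  0.0146  1.4156 -0.      1.7012  2.1013]
scene cols thru flap top
262 [168 168 168 167 167 148 116 108 108 107 107 106 106 107 107 106 106  98
  84  82  82  82  82  82  82  81  82  81  81  82  81  81  82  82  82]
270 [168 168 167 168 169 168 168 168 164 138  98  83  82  82  82  82  81  83
  82  82  82  82  82  81  82  82  82  82  83  81  82  82  81  82  81]
290 [164 168 168 168 167 167 168 168 168 166 149 115  90  83  83  83  82  82
  82  82  83  82  83  82  82  83  82  83  82  82  82  82  82  82  82]
[108 108 109 107 108 107 108 107 106 105 105  94  84  82  82  82  82  82
  82  82  82  81  82  82  81  82  82  82  82  82  82  82  82  81  82  82
  82  81  82  81  82  82  82  82  81  82  82  82  82  82  82  82  83  89
 120 161 166 165 165 167 166 167 167 167 166]
1.5 [0.4691 0.042  0.1667] [322.1912 312.1132 274.5612 281.7487] [258.9477 186.3382 302.6886 177.9294]
1.57 [0.4619 0.0466 0.167 ] [319.672  316.1565 271.9886 285.7345] [257.7405 184.4312 301.2656 176.1248]
1.64 [0.4547 0.0512 0.1667] [317.1354 320.1995 269.4295 289.7396] [256.5625 182.7868 299.8599 174.5764]
1.7 [0.4486 0.0551 0.166 ] [314.9604 323.6437 267.2598 293.167 ] [255.5805 181.5898 298.6747 173.4564]
1.75 [0.4435 0.0583 0.165 ] [313.1558 326.4856 265.4771 296.0062] [254.7847 180.7437 297.7044 172.6704]
```

Emit:
{"op": "apply_moves", "data": {"series": [[[0.02, 0, 0.03], 0], [[0.02, 0, 0.07], 0], [[0.02, 0, 0.11], 0], [[0.02, 0, 0.145], 0], [[0.02, 0, 0.17], 0], [[0.02, 0, 0.182], 0], [[0.02, 0, 0.188], 0], [[0.02, 0, 0.192], 0], [[0.02, 0, 0.195], 0], [[0.02, 0, 0.197], 0], [[0.02, 0, 0.197], 0]]}}

```text
clock: 21.83
eef_pos: [0.5315, 0.002, 0.044]
tcp_rot: [[0.838, -0.546, 0.003], [-0.546, -0.838, -0.0], [0.003, -0.002, -1.0]]
contact_force: [-7.3, 0.7, 12.9]
grip_width: 0.0
gripper_force: 6.5
```

Emit:
{"op": "apply_moves", "data": {"series": [[[0, 0, -0.01], 0], [[-0.015, 0, -0.012], 0], [[-0.031, 0, -0.012], 0], [[-0.031, 0, -0.012], 0], [[-0.031, 0, -0.006], 0], [[-0.031, 0, -0.002], 0], [[-0.031, 0, 0], 0], [[-0.031, 0, 0], 0]]}}

```text
clock: 22.5
eef_pos: [0.5056, 0.0187, 0.0439]
tcp_rot: [[0.838, -0.546, 0.002], [-0.546, -0.838, 0.0], [0.001, -0.001, -1.0]]
contact_force: [-15.2, 0.2, 29.0]
grip_width: -0.0
gripper_force: 14.1
```

The fin top sits at the same height, about 44 mm, at both ends under load, so the tray is level and home. Next I go over the flap to its outer side.

Emit:
{"op": "apply_moves", "data": {"series": [[[0, 0, -0.01], 0], [[0, 0, -0.04], 0], [[0, 0, -0.08], 0], [[0, 0, -0.12], 0], [[0, 0, -0.16], 0], [[0, 0, -0.195], 0], [[0, 0, -0.205], 0], [[-0.03, 0, -0.205], 0], [[-0.065, 0, -0.205], 0], [[-0.09, 0, -0.205], 0], [[-0.101, 0, -0.205], 0], [[-0.101, 0, -0.205], 0], [[-0.101, 0, -0.18], 0], [[-0.101, 0, -0.15], 0], [[-0.101, 0, -0.125], 0], [[-0.101, 0, -0.11], 0], [[-0.101, 0, -0.105], 0], [[-0.101, 0, -0.105], 0]]}}

```text
clock: 24.0
eef_pos: [0.4197, 0.0734, 0.1438]
tcp_rot: [[0.838, -0.546, -0.003], [-0.546, -0.838, -0.001], [-0.002, 0.002, -1.0]]
contact_force: [-0.3, -0.1, 0.4]
grip_width: 0.0
gripper_force: 0.0
```

```bash
python3 - <<'E'
from h import *
plan([.4199,.073,.15],57.6)
o=robot.get_obs();c=np.array([.5126,.014]);n=np.array([np.cos(np.radians(147.3)),np.sin(np.radians(147.3))]);d=o["eef_pos"][:2]-c
print("well x,y",d@n,d@[-n[1],n[0]])
X0=d@n;Z0=o["eef_pos"][2]
for a in np.r_[1.7:-.01:-.05]:
    r=.105;X=.06-r*np.cos(a)+.005*np.sin(a)+.011;Z=.045+r*np.sin(a)+.005*np.cos(a)
    print("%.2f x %.3f z %.4f"%(a,-(X-X0),Z0-Z),end="; ")
E
```

```text
t 24.0 pos [0.4197 0.0734 0.1438] yaw -123.11582851247519 -> shift [ 0.0004  0.0002 -0.0062] turn -0.012493564422345269 F [-0.2902 -0.0658  0.3518] w 4.4566322337985276e-05
well x,y 0.11026747712818041 0.0002360504974488961
1.70 x 0.021 z -0.0046; 1.65 x 0.026 z -0.0054; 1.60 x 0.031 z -0.0060; 1.55 x 0.036 z -0.0062; 1.50 x 0.042 z -0.0062; 1.45 x 0.047 z -0.0060; 1.40 x 0.052 z -0.0055; 1.35 x 0.057 z -0.0047; 1.30 x 0.063 z -0.0037; 1.25 x 0.068 z -0.0024; 1.20 x 0.073 z -0.0008; 1.15 x 0.078 z 0.0010; 1.10 x 0.082 z 0.0030; 1.05 x 0.087 z 0.0053; 1.00 x 0.092 z 0.0078; 0.95 x 0.096 z 0.0105; 0.90 x 0.101 z 0.0135; 0.85 x 0.105 z 0.0167; 0.80 x 0.109 z 0.0200; 0.75 x 0.113 z 0.0236; 0.70 x 0.116 z 0.0274; 0.65 x 0.120 z 0.0313; 0.60 x 0.123 z 0.0354; 0.55 x 0.126 z 0.0397; 0.50 x 0.129 z 0.0441; 0.45 x 0.132 z 0.0487; 0.40 x 0.134 z 0.0534; 0.35 x 0.136 z 0.0581; 0.30 x 0.138 z 0.0630; 0.25 x 0.140 z 0.0680; 0.20 x 0.141 z 0.0731; 0.15 x 0.142 z 0.0782; 0.10 x 0.143 z 0.0834; 0.05 x 0.144 z 0.0886; -0.00 x 0.144 z 0.0938;
```

Emit:
{"op": "apply_moves", "data": {"series": [[[0.006, 0, -0.003], 0], [[0.012, 0, -0.005], 0], [[0.017, 0, -0.005], 0], [[0.021, 0, -0.005], 0], [[0.026, 0, -0.0055], 0], [[0.031, 0, -0.006], 0], [[0.036, 0, -0.006], 0], [[0.042, 0, -0.006], 0], [[0.047, 0, -0.006], 0], [[0.052, 0, -0.0055], 0], [[0.057, 0, -0.0045], 0], [[0.063, 0, -0.0035], 0], [[0.068, 0, -0.0025], 0], [[0.073, 0, -0.001], 0], [[0.078, 0, 0.001], 0], [[0.082, 0, 0.003], 0], [[0.087, 0, 0.0055], 0], [[0.09, 0, 0.0065], 0], [[0.092, 0, 0.008], 0], [[0.092, 0, 0.008], 0]]}}

```text
clock: 25.67
eef_pos: [0.4969, 0.0235, 0.1369]
tcp_rot: [[0.838, -0.546, -0.0], [-0.546, -0.838, -0.0], [-0.0, 0.001, -1.0]]
contact_force: [0.2, -0.8, -0.2]
grip_width: 0.0002
gripper_force: 0.0
```

```bash
python3 - <<'E'
from h import *
o=robot.get_obs();s=robot.camera("scene")[:,:,::-1];cv2.imwrite("pics/s8.png",s)
c=np.array([.5126,.014,0]);n=np.array([np.cos(np.radians(147.3)),np.sin(np.radians(147.3)),0]);y=np.array([-n[1],n[0],0]);print((o["eef_pos"]-c)@n,o["eef_pos"][2],o["contact_force"])
s7=cv2.imread("pics/s7.png");g=cv2.cvtColor(s,cv2.COLOR_BGR2GRAY).astype(int)
for a in(.8,.9,1.,1.1,1.2,1.65):
    e=c+n*(.06-.122*np.cos(a))+[0,0,.045+.122*np.sin(a)];E=proj("scene",np.array([e+y*.051,e-y*.051]));print(a,E.ravel())
for cc in(262,267,300,305):print(cc,g[165:225,cc])
E
```

```text
0.018376854123776702 0.13687301233307278 [ 0.1998 -0.8261 -0.2286]
0.8 [270.8086 217.4501 315.8839 207.9068]
0.9 [269.2568 211.9998 314.2801 202.643 ]
1.0 [267.6183 206.7873 312.5441 197.6183]
1.1 [265.9154 201.8787 310.6999 192.896 ]
1.2 [264.1712 197.334  308.7726 188.5332]
1.65 [256.4074 182.5915 299.7606 174.4969]
262 [ 67  59  55  52  52  50  48  49  48  47  49  51  66  90 105 107 106 106
 107 106 107 106 106 115 146 166 167 167 167 168 167 166 166 167 169 169
 164 137 110 106 107 107 106 107 108 108 108 107 106 106 105 101  96  93
  89  83  77  74  73  71]
267 [ 66  93 108  98  74  66  71  79  71  53  48  48  48  48  48  47  54  74
  95 105 115 145 166 166 165 166 166 164 165 166 165 165 166 168 168 168
 168 169 168 157 144 112  75  71  70  70  70  71  70  71  70  71  71  70
  71  71  72  71  71  72]
300 [ 67  54  50  50  49  50  49  49  49  49  49  48  49  49  49  51  62  92
 138 164 169 169 169 169 169 168 167 167 166 166 166 164 145 114  88  74
  71  71  71  71  71  71  71  71  71  72  71  71  72  72  71  70  71  72
  77  86  90  92  83  69]
305 [ 57  53  49  49  49  49  49  50  52  62  89 122 152 166 169 170 169 168
 169 170 170 169 168 165 154 138 129 109 130 159 165 144 111  87  75  72
  72  71  72  72  72  73  78  88  99 111 133 155 166 168 170 170 170 170
 170 170 171 167 138 111]
```

Emit:
{"op": "apply_moves", "data": {"series": [[[0.004, 0, 0.0025], 0], [[0.009, 0, 0.0055], 0], [[0.013, 0, 0.0085], 0], [[0.017, 0, 0.012], 0], [[0.021, 0, 0.0155], 0], [[0.024, 0, 0.0195], 0], [[0.028, 0, 0.023], 0], [[0.031, 0, 0.0275], 0], [[0.034, 0, 0.0315], 0], [[0.037, 0, 0.036], 0], [[0.04, 0, 0.0405], 0], [[0.042, 0, 0.0455], 0], [[0.043, 0, 0.048], 0], [[0.044, 0, 0.05], 0], [[0.045, 0, 0.0525], 0], [[0.046, 0, 0.055], 0], [[0.047, 0, 0.0575], 0], [[0.048, 0, 0.06], 0], [[0.048, 0, 0.06], 0]]}}

```text
clock: 27.3
eef_pos: [0.5369, -0.0024, 0.0767]
tcp_rot: [[0.838, -0.546, -0.0], [-0.546, -0.838, -0.0], [-0.0, 0.0, -1.0]]
contact_force: [0.3, 0.3, 0.8]
grip_width: 0.0002
gripper_force: 0.0
```

```bash
python3 -c "
from h import *
plan([.545,-.007,.05])"
```

```text
t 27.3 pos [ 0.5369 -0.0024  0.0767] yaw -123.07484915059682 -> shift [ 0.0093 -0.0006  0.0267] turn 0 F [0.2995 0.3043 0.7654] w 0.00017947598358986983
```

Emit:
{"op": "apply_moves", "data": {"series": [[[0.001, 0, 0.002], 0], [[0.001, 0, 0.004], 0], [[0.001, 0, 0.006], 0], [[0.002, 0, 0.008], 0], [[0.002, 0, 0.01], 0], [[0.002, 0, 0.012], 0], [[0.003, 0, 0.014], 0], [[0.003, 0, 0.0155], 0], [[0.003, 0, 0.017], 0], [[0.003, 0, 0.0185], 0], [[0.004, 0, 0.02], 0], [[0.004, 0, 0.021], 0], [[0.004, 0, 0.022], 0], [[0.004, 0, 0.023], 0], [[0.004, 0, 0.024], 0], [[0.004, 0, 0.025], 0], [[0.004, 0, 0.0255], 0], [[0.004, 0, 0.0255], 0]]}}

```text
clock: 28.8
eef_pos: [0.5403, -0.0046, 0.0517]
tcp_rot: [[0.838, -0.546, -0.0], [-0.546, -0.838, -0.0], [-0.0, 0.0, -1.0]]
contact_force: [0.8, -0.5, 0.1]
grip_width: -0.0001
gripper_force: 0.2
```

Emit:
{"op": "apply_moves", "data": {"series": [[[0, 0, 0.0007], 0], [[0, 0, 0.0014], 0], [[0, 0, 0.002], 0], [[0, 0, 0.0025], 0], [[0, 0, 0.003], 0], [[0, 0, 0.003], 0], [[0, 0, 0.003], 0]]}}

```text
clock: 29.38
eef_pos: [0.5404, -0.0046, 0.0498]
tcp_rot: [[0.838, -0.546, 0.0], [-0.546, -0.838, -0.0], [0.0, 0.0, -1.0]]
contact_force: [-3.4, -0.6, 9.4]
grip_width: 0.0004
gripper_force: 4.2
```

Emit:
{"op": "apply_moves", "data": {"series": [[[0, 0, 0.001], 0], [[0, 0, 0.0015], 0], [[0, 0, 0.0015], 0]]}}

```text
clock: 29.63
eef_pos: [0.5405, -0.0046, 0.0497]
tcp_rot: [[0.838, -0.546, 0.001], [-0.546, -0.838, -0.0], [0.001, -0.0, -1.0]]
contact_force: [-8.3, 0.2, 16.7]
grip_width: -0.0001
gripper_force: 8.6
```

Emit:
{"op": "apply_moves", "data": {"series": [[[0, 0, -0.003], 0], [[0, 0, -0.008], 0], [[0, 0, -0.02], 0], [[0, 0, -0.05], 0], [[0, 0, -0.09], 0], [[0, 0, -0.13], 0], [[0, 0, -0.17], 0], [[0, 0, -0.19], 0], [[0, 0, -0.19], 0], [[0, 0, -0.19], 0]]}}

```text
clock: 30.47
eef_pos: [0.5407, -0.0046, 0.2389]
tcp_rot: [[0.838, -0.546, 0.003], [-0.546, -0.838, -0.0], [0.003, -0.001, -1.0]]
contact_force: [-0.0, 0.1, -0.8]
grip_width: 0.0003
gripper_force: 0.0
```

```bash
python3 - <<'E'
from h import *
s=robot.camera("scene")[:,:,::-1];t=robot.camera("top")[:,:,::-1];cv2.imwrite("pics/s9.png",s)
c=np.array([.5126,.014,0]);n=np.array([np.cos(np.radians(147.3)),np.sin(np.radians(147.3)),0]);y=np.array([-n[1],n[0],0])
for a in(0,.03,.08):
    e=c+n*(.06-.122*np.cos(a)+.005*np.sin(a))+[0,0,.045+.122*np.sin(a)+.005*np.cos(a)];print(a,proj("scene",np.array([e+y*.051,e-y*.051,e+y*.035,e-y*.035])).ravel())
g=cv2.cvtColor(s,cv2.COLOR_BGR2GRAY).astype(int)
for x in(276,280,284,306,310):print(x,g[245:275,x])
# bystanders: image change vs start, tool on mat
for nm,new in(("top0",t),("scene0",s)):
    d=cv2.absdiff(cv2.imread(f"pics/{nm}.png"),new).max(2)
    for k,(x0,y0,x1,y1) in (dict(case=(420,205,500,255),bottle=(395,270,428,298),panel=(265,155,345,210)) if nm=="top0" else dict(case=(180,330,278,400),cup=(160,225,198,275),bottle=(208,248,238,308),panel=(350,262,395,312))).items(): print(nm,k,(d[y0:y1,x0:x1]>50).sum())
E
```

```text
0 [277.9101 258.8879 321.9395 248.2809 284.9922 257.1828 315.2078 249.9036]
0.03 [277.8241 257.4677 321.9374 246.8836 284.9201 255.7661 315.1932 248.5025]
0.08 [277.6424 255.0311 321.889  244.4893 284.7604 253.3359 315.125  246.1015]
276 [157 144 133 147 158 160 159 160 160 160 160 160 156 138 104  79  68  65
  64  65  66  65  65  64  65  65  66  70  79 102]
280 [160 160 160 160 160 159 155 128 140 158 160 160 159 152 117  78  65  63
  63  62  63  63  62  62  63  63  63  63  64  64]
284 [159 159 160 160 160 160 160 160 160 160 159 160 154 119  79  64  62  63
  62  63  62  62  63  63  64  63  63  63  62  65]
306 [102 102 107 135 154 159 158 146 151 159 157 122  82  66  62  62  62  62
  63  62  62  62  62  62  69  86  97  98  99 105]
310 [ 94  97 102 102 111 139 136 103  73  65  66  65  64  63  61  62  62  62
  62  61  62  62  63  70  88  96  97  98 103 108]
top0 case 0
top0 bottle 0
top0 panel 991
scene0 case 0
scene0 cup 342
scene0 bottle 0
scene0 panel 349
```

```bash
python3 -c "
from workcell import robot
print(robot.hand_in())"
```

```text
the job is handed in; nothing more can be done
None
```

I handed the job in at about 30.5 s: the pry tool is flat on the mat, the tray is level and fully home in the well after one jam that I backed out of, and the flap was lowered slowly until shut; no bystander was handled, though image checks were clean only for the phone case and bottle (the cup and panel pixels changed, probably from the arm and its shadow).

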